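Isolate the vacuum line in the valve box

TASK

Isolate the vacuum line: lift the recessed red paddle in the lid of the valve box to trip its latch, raise the lid until it stands fully open, and turn the yellow lever inside clockwise (seen from above) a quarter turn to its stop, leaving the white lever as it is. Then swing the lid shut and press it down until the latch catches, without knocking over or shoving the regulator and the flowmeter that stand beside the box.

Things in the scene. Friction and masses are not known exactly. Their poses are not given: they have to be found in the camera images.
- valvebox: Grey box fixed to the bench, 200 x 360 x 140 mm (x, y, z), walls 6 mm. Origin: centre of its underside, on the bench; x points from front to rear (hinge) wall, z up. Shut lid's top: 148 mm above the bench. Inside: two valves at y = +80 and -80 mm (yellow may be either) and a gauge on the rear wall, up to 82 mm. Two pipes reach 170 mm behind the origin, 60 mm high.
- lid (a joint): Lid angle (rad): 0 shut, grows as the front edge rises, stops at 1.4. Stiff hinge (0.75 N m): the lid (about 0.35 kg) stays where it is left. A spring bolt under its front locks it until the paddle is lifted. On closing, the slanted bolt rides over its strike from about 0.13 rad down: press the lid's front down with 6 to 12 N until it snaps to 0; the paddle jerks up and falls back as it does.
- lid_hinge (a point): On the hinge axis, middle of the rear wall's top edge, 140 mm above the bench. Axes turn with the lid and equal the box's when shut. White plate, x = 0 to -202 mm, y to 182 mm either side, z = 0 to 8 mm. A black dish is sunk in it: x = -192 to -67 mm, 50 mm either side, its floor 36 mm below the lid's top, its underside 32 mm below the plate; the bolt hangs down to 60 mm below, 20 mm either side.
- lid_front (a point): Middle of the lid's front edge, on its top surface; moves and turns with the lid.
- paddle (a joint): Paddle angle (rad) relative to the lid: 0 at rest in the dish, grows as its front lip is lifted, stops at 0.4. A spring returns it (1.5 N at the lip at 0, 3 N at 0.4). From about 0.3 on the bolt is clear; pulling on at the stop raises the lid (about 8 N at the lip).
- paddle_lip (a point): Middle of the free front edge (lip) of the red paddle, 7 mm above the lid's top. The paddle slopes down to its pivot (axis y) 60 mm behind and 12 mm below this point; 80 mm wide, 5 mm thick, lip turned down to 6 mm below this point. Axes equal the box's when all is shut. In front of the lip the dish is open for 58 mm; under the lip are 37 mm of free height.
- vacuum (a joint): Angle of the yellow lever (rad): 0 = pointing to the front of the box (valve open), grows clockwise seen from above, 1.57 = stop, pointing to the box's +y side (valve shut). Stiff (0.15 N m): stays where it is left.
- vacuum_pivot (a point): On the vertical turning axis of the yellow lever, on its top surface, 107 mm above the bench, 10 mm behind the box's centre.
- vacuum_tip (a point): On the top surface of the yellow lever, at its free end, 85 mm from its axis. The lever is a bar 22 mm wide, 18 mm thick (89 to 107 mm above the bench).
- oxygen (a joint): Angle of the white lever of the other valve, the same shape, size and sense; to be left alone.
- oxygen_pivot (a point): On the turning axis of the white lever, on its top surface.
- oxygen_tip (a point): Free end of the white lever, top surface, 85 mm from its axis.
- regulator: Bystander: suction regulator standing on its clear bowl, red and white, 75 mm wide, 167 mm high. Origin under its centre.
- flowmeter: Bystander: white flowmeter with a clear tube standing on a round foot 72 mm wide, 162 mm high. Origin under its centre.

How it is judged:
On the way, in this order (a step that is already met when the one before it is completed fails the run):
1. the latch is tripped and the lid raised until it stands open (past 1.2 rad) (value of joint lid above 1.2 rad), for 0.2 s.
2. with the lid open, the yellow lever is turned to its stop (past 1.45 rad) (value of joint vacuum above 1.45 rad and value of joint lid above 0.6 rad), for 0.2 s.
3. the lid is shut and latched (value of joint lid below 0.025 rad and value of joint paddle below 0.1 rad), for 0.2 s.
At the end, for the whole second after the job is handed in: The lid is shut and latched (within 0.025 rad of shut), the paddle lies flat again (under 0.1 rad), the yellow lever is at its stop (past 1.45 rad) and the tip of the white lever is within 20 mm of where it began (all of step 3 and value of joint vacuum above 1.45 rad and distance of oxygen_tip from where it was at the start of the episode below 0.02 m); the robot touches nothing.
It fails at once if the white lever is moved (its tip by more than 20 mm) (distance of oxygen_tip from where it was at the start of the episode above 0.02 m).
It fails at once if the regulator or the flowmeter is knocked over (angle between any of regulator, flowmeter's own z axis and vertical above 0.5 rad).
It fails at once if the regulator or the flowmeter is shoved more than 40 mm (distance of any of regulator, flowmeter from where it was at the start of the episode above 0.04 m).
It also fails if it takes over 72 s, if anything falls off the work surface, if the arm or the gripper's body presses on something with over 40 N, if the wrist force passes 120 N, or if a joint passes its speed limit or range.

ROBOT

A 7-joint arm with a two-finger parallel gripper is mounted at the origin on the work surface. World frame = base frame: x ahead of the robot, y to its left, z up, the work surface at z = 0. Lengths are in m, angles in rad, forces in N, time in s.
With the tool pointing down it reaches from about 0.425 to 1.025 m from the base axis. Payload 9.4 kg.
Tool frame: the origin (TCP) lies on the front face of the gripper's body, between the roots of the fingers; the fingertips stand 73 mm ahead of it and the grasp point (between the pads) lies 54 mm ahead of it (robot.grip_point_offset is the distance from the TCP to the grasp point, in m); z points along the fingers, y is the line along which they close (so a half turn about z gives the same grasp; the last joint's range is limited). The gripper opens to 85 mm and grips with 20 to 120 N. Pads are 22 mm wide; open, the fingers measure 114 mm over their backs; the gripper's body (76 mm by 85 mm) begins 54 mm behind the grasp point. The pads swing forward as they close: fully open they stand 13 mm farther back than shut.
Start: joints at [1.073, 0.599, -0.003, 1.599, 0.002, 0.943, -0.08], TCP at [0.296, -0.662, 0.304] pointing down, gripper open.
Joint ranges: [-2.57, 2.57], [-0.35, 1.97], [-1.29, 1.29], [0.11, 2.56], [-1.05, 4.19], [0.11, 1.86], [-2.63, 2.63]. Speed limits (rad/s): [2.22, 2.22, 3.01, 3.01, 3.14, 3.14, 3.14].

INTERFACE

Orientations are given as a rotation vector (axis times angle).
In Python, from bench import get_obs, cams, robot gives the robot as it stands. The module is installed in compiled form; this text tells all that it offers.
- The arm moves only by the tool move_arm, never from a script. Its argument "deltas" is a list of rows, each an object with "delta_pos": the shift along the tool's x, y, z in units of 50 mm (1.0 is 50 mm), a list of three; "roll": the turn about the tool's z in units of 10 degrees (1.0 is 10 degrees); "hand": the closure, from 0 (fully open) to 1 (shut). In form: [{"delta_pos": [dx, dy, dz], "roll": roll, "hand": hand}, ...]. A call has 1 to 20 rows; each row shifts and turns the commanded pose from where the row before left it, along the tool's axes as they then stand; what a row does not reach is not made up. A row lasts 1/8 s, in which the tool goes at most 62.5 mm and 10.7 degrees, less where a joint would pass 70% of its speed; a pose out of reach is approached as far as the arm can. A call is refused whole if a number of a shift passes 1 or a number of a turn 1, either way. A call with a gripper value outside its range is refused whole. The fingers move at their own pace and stop on an object; "force" is the grip in N (left out, the last holds). Time passes only in rows, so rows that do not move let the fingers close. It gives the time, the measured TCP pose, the force, the opening and the grip force at its end, in the units of the state.
- get_obs(): the state, without advancing time (a new reading comes with each control period).
- cams.camera(name): name is "scene" or "top"; returns the picture (400x640x3 uint8, red, green, blue); there is no depth.
- cams.camera_params(name): a dict with "fx", "fy", "cx", "cy" (pixels), "k1" (the pictures are not rectified: a ray, as slopes to the right and down, at radius r is drawn at 1 + k1 r^2 times it, then the intrinsics apply), "origin" and "orientation" of the camera in the world. Camera axes: x right, y up, looking along -z (the intrinsics and any distortion apply to the point x, -y, -z); pixel columns grow to the right and rows downward; lengths in m; the calibration is good to about 2 mm. A picture is of the moment at which its call begins. camera_params takes no time and is no camera call.
- robot.close_job(): hands the job in; it is judged then, once.
The state is a dict: "time_s": time; "q": joint angles; "qvel": joint speeds; "joint_torque": joint torques, N m; "position": TCP position; "orientation": TCP orientation; "force": force on the tool from outside, world axes, zero at the start; "torque": the same for the moment, N m; "grip_width": finger opening in m; "grasp_force": force on a finger pad.
Only numpy, scipy, OpenCV 4.12 (cv2) and the standard library are available. Lean on these libraries where they do the work, as an engineer would, in place of code of your own. Each camera call takes 0.05 s, during which the arm holds its last target. There are 200 camera calls.

## Working session

There is one attempt and no reset: what is moved stays moved. The work goes in short steps, Python scripts to look and compute and a tool call to move; the robot and the scene stay as the last step left them, time stands still between calls to the robot, and variables do not carry over. Pictures are saved under pics/ and viewed, at most 10 in all, crops included, and the job is handed in when it is done.

Besides the shell and the picture viewer there is one more tool, called after "Call:" as name(argument=value, ...), one argument or row to a line, values as JSON. move_arm: Moves the arm, as the interface text tells. Its arguments: {"type":"object","properties":{"deltas":{"type":"array","items":{"type":"object","properties":{"delta_pos":{"type":"array","items":{"type":"number"}},"roll":{"type":"number"},"hand":{"type":"number"}}}},"force":{"type":"number"}},"required":["deltas"]}

```bash
mkdir -p pics
python3 - <<'E'
from bench import get_obs,cams,robot
import cv2
for n in("scene","top"):
    im=cams.camera(n); cv2.imwrite(f"pics/{n}0.png",im[:,:,::-1]); print(n,cams.camera_params(n))
o=get_obs(); print(o["time_s"],o["position"],o["orientation"],o["force"],o["grip_width"])
E
```

```text
scene {'fx': 446.4535764389027, 'fy': 446.4535764389027, 'cx': 325.040562428674, 'cy': 195.788361527362, 'k1': 0.0011947392008920914, 'origin': array([1.21648891, 0.49206329, 0.95554913]), 'orientation': array([0.42149679, 0.81783143, 2.07299733])}
top {'fx': 429.0315452069783, 'fy': 429.0315452069783, 'cx': 317.566858441665, 'cy': 197.92981754514662, 'k1': -0.11183542649482615, 'origin': array([0.44583816, 0.01390668, 1.20960202]), 'orientation': array([ 0.07695983, -0.08098779, -1.56653679])}
0.1 [ 0.29603686 -0.66146627  0.30310949] [-3.07102164e+00 -6.55908040e-01  6.31296641e-04] [-0.62971858 -0.0423707  -0.26770375] 0.08546150764854886
```

View pics/scene0.png

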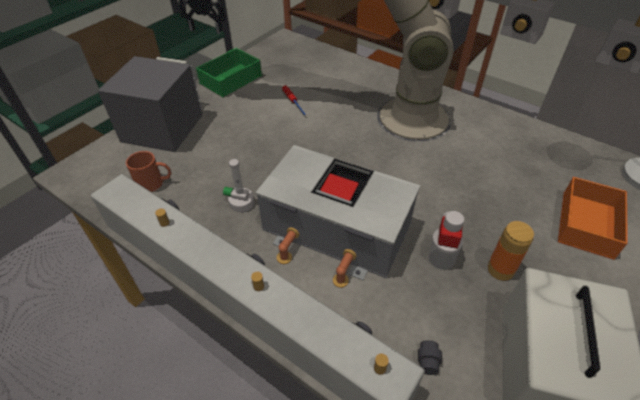

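View pics/top0.png

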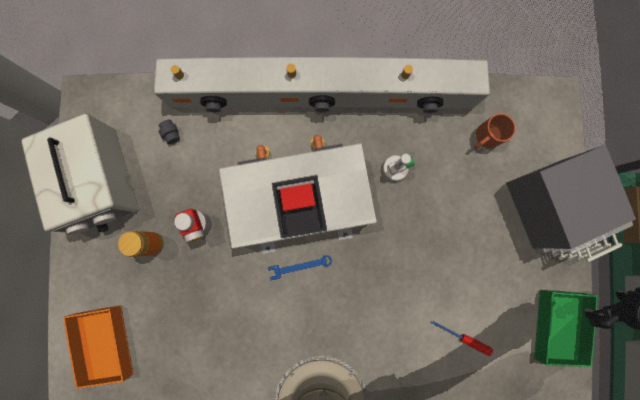

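```bash
cat > h.py <<'E'
import numpy as np,cv2
from scipy.spatial.transform import Rotation as R
from bench import get_obs,cams,robot
def proj(n,P):
    c=cams.camera_params(n);p=(np.atleast_2d(P)-c["origin"])@R.from_rotvec(c["orientation"]).as_matrix()
    u=p[:,0]/-p[:,2];v=-p[:,1]/-p[:,2];s=1+c["k1"]*(u*u+v*v)
    return np.c_[c["cx"]+c["fx"]*u*s,c["cy"]+c["fy"]*v*s]
def unproj(n,px,z):
    c=cams.camera_params(n);px=np.atleast_2d(px).astype(float)
    d=(px-[c["cx"],c["cy"]])/[c["fx"],c["fy"]];w=d.copy()
    for _ in range(20): w=d/(1+c["k1"]*(w**2).sum(1,keepdims=True))
    r=np.c_[w[:,0],-w[:,1],-np.ones(len(w))]@R.from_rotvec(c["orientation"]).as_matrix().T
    return c["origin"]+r*((z-c["origin"][2])/r[:,2])[:,None]
E
python3 - <<'E'
from h import *
t=cv2.imread("pics/top0.png");s=cv2.imread("pics/scene0.png")
a=cv2.resize(t[130:265,150:430],None,fx=2.85,fy=2.85,interpolation=cv2.INTER_CUBIC)
cv2.imwrite("pics/a.png",a)
b=cv2.resize(s[140:300,210:480],None,fx=2.9,fy=2.9,interpolation=cv2.INTER_CUBIC)
cv2.imwrite("pics/b.png",b)
print(unproj("top",[[220,168],[363,147],[375,224],[232,247]],.148))
print(unproj("scene",[[293,149],[419,185],[410,232],[258,190]],.148))
# top surface by brightness
g=cv2.cvtColor(t,cv2.COLOR_BGR2GRAY);m=np.zeros_like(g);m[135:255,210:385]=(g[135:255,210:385]>150)
n,l,st,_=cv2.connectedComponentsWithStats(m);k=1+st[1:,4].argmax();c=cv2.findContours((l==k).astype('uint8'),0,1)[0][0]
W=unproj("top",c[:,0],.148)[:,:2]
r=cv2.minAreaRect((W*1000).astype('float32'));print(r,cv2.boxPoints(r))
E
```

```text
[[ 0.62805961  0.25733094  0.148     ]
 [ 0.68259805 -0.1030547   0.148     ]
 [ 0.4884717  -0.13120957  0.148     ]
 [ 0.43046205  0.22251142  0.148     ]]
[[ 0.51078519 -0.12355189  0.148     ]
 [ 0.43146853  0.22186468  0.148     ]
 [ 0.57964445  0.27626957  0.148     ]
 [ 0.68451511 -0.09689509  0.148     ]]
((560.9410400390625, 63.355224609375), (202.7960662841797, 364.86395263671875), 10.201953887939453) [[ 428.83414  224.94344]
 [ 493.45816 -134.15187]
 [ 693.048    -98.23299]
 [ 628.42395  260.8623 ]]
```

View pics/a.png

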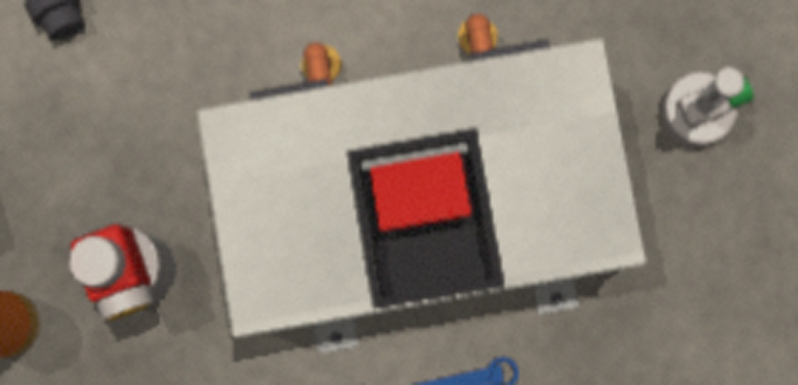

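View pics/b.png

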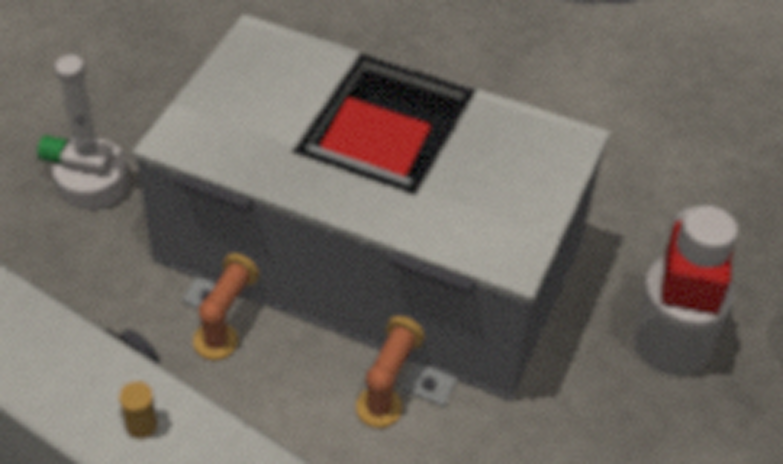

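```bash
cat >> h.py <<'E'
def Rz(a): return R.from_euler("z",a).as_matrix()
E
python3 - <<'E'
from h import *
from scipy.optimize import least_squares
L=np.array([[.1,.182,.148],[.1,-.182,.148],[-.102,-.182,.148],[-.102,.182,.148]])
# dish corners (z top), paddle lip corners
D=np.array([[-.034,.04,.155],[-.034,-.04,.155]])
pt=np.array([[198,110],[602,40],[645,262],[233,335],[380,231],[471,216]])/2.85+[149.9,129.9]
ps=np.array([[530,298],[138,152],[245,15],[608,133]])/2.9+[209.9,139.9]
def f(p,parts=False):
    T=lambda P:P@Rz(p[2]).T+[p[0],p[1],0]
    a=proj("top",T(np.r_[L,D]))-pt; b=proj("scene",T(L))-ps
    return (a,b) if parts else np.r_[a,b].ravel()
r=least_squares(f,[.56,.06,.18],loss="soft_l1");print(r.x,np.degrees(r.x[2]));print(f(r.x,1))
for sl in (0,1):
    q=least_squares(lambda p:f(p,1)[sl].ravel(),r.x);print(q.x)
p=r.x
B=lambda x,y:(Rz(p[2])@[x,y,0]+[p[0],p[1],0])[:2]
print("lip",B(-.034,0),"front",B(-.102,0),"yel",B(.01,.08),B(.01,-.08))
print("reg",unproj("top",[[150+147/2.85,130+255/2.85]],.0),"flow",unproj("top",[[150+702/2.85,130+110/2.85]],.01))
E
```

```text
[0.56131825 0.06293998 0.17610739] 10.090209929688802
(array([[-0.28367095, -0.42777729],
       [ 0.1248443 , -0.45713898],
       [-0.06481213,  0.43271936],
       [-0.36379564,  0.1401059 ],
       [-0.19544449, -0.42616192],
       [-0.15317207, -0.7318534 ]]), array([[ 0.57709824, -0.47816445],
       [-1.94622681, -0.95697477],
       [-0.30575035, -0.99140641],
       [ 0.74102818, -0.92677906]]))
[0.56071517 0.0625623  0.17760984]
[0.5628112  0.06458905 0.17419013]
lip [0.52784412 0.05698323] front [0.46089587 0.04506973] yel [0.5571477  0.14345461] [ 0.58517946 -0.01407069]
reg [[0.50543433 0.34039932 0.        ]] flow [[ 0.65142838 -0.21271907  0.01      ]]
```

Call:
move_arm(
  deltas=[
    {"delta_pos": [0, 0, 0], "roll": 0.7, "hand": 0},
    {"delta_pos": [0, 0, 0], "roll": 0.7, "hand": 0},
    {"delta_pos": [0.4525, -0.8325, 0.05], "roll": 0, "hand": 0},
    {"delta_pos": [0.4525, -0.8325, 0.05], "roll": 0, "hand": 0},
    {"delta_pos": [0.4525, -0.8325, 0.05], "roll": 0, "hand": 0},
    {"delta_pos": [0.4525, -0.8325, 0.05], "roll": 0, "hand": 0},
    {"delta_pos": [0.4525, -0.8325, 0.05], "roll": 0, "hand": 0},
    {"delta_pos": [0.4525, -0.8325, 0.05], "roll": 0, "hand": 0},
    {"delta_pos": [0.4525, -0.8325, 0.05], "roll": 0, "hand": 0},
    {"delta_pos": [0.4525, -0.8325, 0.05], "roll": 0, "hand": 0},
    {"delta_pos": [0.4525, -0.8325, 0.05], "roll": 0, "hand": 0},
    {"delta_pos": [0.4525, -0.8325, 0.05], "roll": 0, "hand": 0},
    {"delta_pos": [0.4525, -0.8325, 0.05], "roll": 0, "hand": 0},
    {"delta_pos": [0.4525, -0.8325, 0.05], "roll": 0, "hand": 0},
    {"delta_pos": [0.4525, -0.8325, 0.05], "roll": 0, "hand": 0},
    {"delta_pos": [0.4525, -0.8325, 0.05], "roll": 0, "hand": 0},
    {"delta_pos": [0.4525, -0.8325, 0.05], "roll": 0, "hand": 0},
    {"delta_pos": [0.4525, -0.8325, 0.05], "roll": 0, "hand": 0},
    {"delta_pos": [0, 0, 0], "roll": 0, "hand": 0},
  ],
)

```text
time_s: 2.48
position: [0.5363, 0.0616, 0.2633]
orientation: [-3.127, -0.286, -0.0]
force: [-0.5, -0.2, -0.3]
grip_width: 0.0855
grasp_force: 0.0
```

Call:
move_arm(
  deltas=[
    {"delta_pos": [0, 0.06, 0.25], "roll": 0, "hand": 0},
    {"delta_pos": [0, 0, 0.25], "roll": 0, "hand": 0},
    {"delta_pos": [0, 0, 0.2], "roll": 0, "hand": 0},
    {"delta_pos": [0, 0, 0], "roll": 0, "hand": 0},
  ],
)

```text
time_s: 2.98
position: [0.5356, 0.0538, 0.2278]
orientation: [3.129, 0.275, -0.003]
force: [0.1, 0.4, 0.5]
grip_width: 0.0857
grasp_force: 0.0
```

Run:
```python
from h import *
o=get_obs();print(o["position"],o["force"])
s=cams.camera("scene")[:,:,::-1];t=cams.camera("top")[:,:,::-1]
r=lambda a:cv2.resize(a,(396,396),interpolation=cv2.INTER_CUBIC)
cv2.imwrite("pics/c.png",np.hstack([r(s[120:220,290:390]),r(t[130:250,240:360])]))
```

```text
[0.5356325  0.05378647 0.22779277] [0.06355775 0.40221813 0.45186072]
```

View pics/c.png

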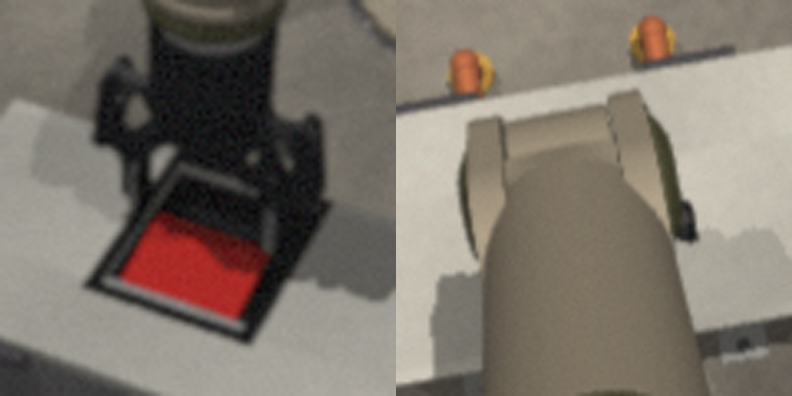

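Call:
move_arm(
  deltas=[
    {"delta_pos": [0, -0.09, 0], "roll": 0, "hand": 0},
    {"delta_pos": [0, 0, 0.06], "roll": 0, "hand": 0},
    {"delta_pos": [0, 0, 0.0], "roll": 0, "hand": 0},
    {"delta_pos": [0, 0, 0], "roll": 0, "hand": 0},
  ],
)

```text
time_s: 3.58
position: [0.5353, 0.0589, 0.2259]
orientation: [3.129, 0.277, -0.0]
force: [0.5, 0.2, -0.2]
grip_width: 0.0853
grasp_force: 0.0
```

Call:
move_arm(
  deltas=[
    {"delta_pos": [0, 0, 0.06], "roll": 0, "hand": 0},
    {"delta_pos": [0, 0, 0.0], "roll": 0, "hand": 0},
  ],
)

```text
time_s: 3.82
position: [0.5352, 0.0589, 0.2226]
orientation: [3.129, 0.277, -0.001]
force: [-0.7, 0.2, 0.3]
grip_width: 0.0852
grasp_force: 0.0
```

Call:
move_arm(
  deltas=[
    {"delta_pos": [0, 0, 0.06], "roll": 0, "hand": 0},
    {"delta_pos": [0, 0, 0.0], "roll": 0, "hand": 0},
  ],
)

```text
time_s: 4.08
position: [0.5352, 0.0589, 0.2196]
orientation: [3.129, 0.277, -0.001]
force: [0.1, 0.1, -0.3]
grip_width: 0.0853
grasp_force: 0.0
```

Call:
move_arm(
  deltas=[
    {"delta_pos": [0, 0, 0.06], "roll": 0, "hand": 0},
    {"delta_pos": [0, 0, 0.06], "roll": 0, "hand": 0},
    {"delta_pos": [0, 0, 0.0], "roll": 0, "hand": 0},
  ],
)

```text
time_s: 4.45
position: [0.5352, 0.0589, 0.2136]
orientation: [3.129, 0.277, -0.001]
force: [-0.2, 0.2, 0.8]
grip_width: 0.0851
grasp_force: 0.0
```

Call:
move_arm(
  deltas=[
    {"delta_pos": [0, 0, 0.06], "roll": 0, "hand": 0},
    {"delta_pos": [0, 0, 0.0], "roll": 0, "hand": 0},
  ],
)

```text
time_s: 4.7
position: [0.5353, 0.0589, 0.2107]
orientation: [3.129, 0.277, -0.001]
force: [1.0, -0.5, 0.8]
grip_width: 0.0856
grasp_force: 0.0
```

Call:
move_arm(
  deltas=[
    {"delta_pos": [0, 0, 0.04], "roll": 0, "hand": 0},
    {"delta_pos": [0, 0, 0.0], "roll": 0, "hand": 0},
  ],
)

```text
time_s: 4.95
position: [0.5353, 0.0589, 0.2087]
orientation: [3.129, 0.277, -0.0]
force: [0.2, -0.7, 0.4]
grip_width: 0.0855
grasp_force: 0.0
```

Call:
move_arm(
  deltas=[
    {"delta_pos": [0, 0, 0.03], "roll": 0, "hand": 0},
    {"delta_pos": [0, 0, 0.0], "roll": 0, "hand": 0},
  ],
)

```text
time_s: 5.2
position: [0.5355, 0.0589, 0.2077]
orientation: [-3.129, -0.277, -0.001]
force: [-1.0, -0.6, 5.2]
grip_width: 0.0855
grasp_force: 2.7
```

Call:
move_arm(
  deltas=[
    {"delta_pos": [0, 0, 0.03], "roll": 0, "hand": 0},
    {"delta_pos": [0, 0, 0.0], "roll": 0, "hand": 0},
  ],
)

```text
time_s: 5.45
position: [0.5356, 0.0585, 0.2059]
orientation: [3.129, 0.276, 0.001]
force: [2.0, -2.7, 1.6]
grip_width: 0.0853
grasp_force: 1.4
```

Call:
move_arm(
  deltas=[
    {"delta_pos": [0, 0, 0], "roll": 0, "hand": 0.3},
    {"delta_pos": [0, 0, 0], "roll": 0, "hand": 0.3},
    {"delta_pos": [0, 0, 0], "roll": 0, "hand": 0.3},
    {"delta_pos": [0, 0, 0], "roll": 0, "hand": 0.3},
  ],
  force=70,
)

```text
time_s: 5.95
position: [0.5354, 0.058, 0.2067]
orientation: [3.128, 0.277, 0.001]
force: [-2.3, -4.0, 14.4]
grip_width: 0.0775
grasp_force: 78.3
```

Call:
move_arm(
  deltas=[
    {"delta_pos": [0.03, 0, -0.1], "roll": 0, "hand": 0.3},
    {"delta_pos": [0.03, 0, -0.1], "roll": 0, "hand": 0.3},
    {"delta_pos": [0.04, 0, -0.1], "roll": 0, "hand": 0.3},
    {"delta_pos": [0.06, 0, -0.1], "roll": 0, "hand": 0.3},
    {"delta_pos": [0, 0, 0], "roll": 0, "hand": 0.3},
  ],
)

```text
time_s: 6.58
position: [0.5428, 0.0593, 0.2246]
orientation: [3.128, 0.274, -0.004]
force: [5.2, -5.2, -11.4]
grip_width: 0.0775
grasp_force: 89.6
```

Holding with −11 N; continue along the lid's arc.

Call:
move_arm(
  deltas=[
    {"delta_pos": [0.04, 0, -0.12], "roll": 0, "hand": 0.3},
    {"delta_pos": [0.04, 0, -0.12], "roll": 0, "hand": 0.3},
    {"delta_pos": [0.05, 0, -0.12], "roll": 0, "hand": 0.3},
    {"delta_pos": [0.06, 0, -0.12], "roll": 0, "hand": 0.3},
    {"delta_pos": [0.06, 0, -0.12], "roll": 0, "hand": 0.3},
    {"delta_pos": [0, 0, 0], "roll": 0, "hand": 0.3},
  ],
)

```text
time_s: 7.32
position: [0.552, 0.0609, 0.2537]
orientation: [3.128, 0.275, -0.016]
force: [-5.0, -4.4, -10.1]
grip_width: 0.0772
grasp_force: 90.1
```

Run:
```python
from h import *
s=cams.camera("scene")[:,:,::-1]
cv2.imwrite("pics/d.png",cv2.resize(s[90:290,220:470],None,fx=2,fy=2,interpolation=cv2.INTER_CUBIC))
```

```text
(no output)
```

View pics/d.png

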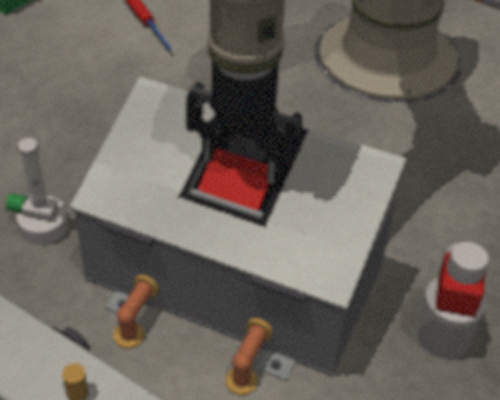

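Call:
move_arm(
  deltas=[
    {"delta_pos": [0.07, 0, -0.12], "roll": 0, "hand": 0.3},
    {"delta_pos": [0.08, 0, -0.12], "roll": 0, "hand": 0.3},
    {"delta_pos": [0.09, 0, -0.12], "roll": 0, "hand": 0.3},
    {"delta_pos": [0.1, 0, -0.12], "roll": 0, "hand": 0.3},
    {"delta_pos": [0.11, 0, -0.12], "roll": 0, "hand": 0.3},
    {"delta_pos": [0.11, 0, -0.1], "roll": 0, "hand": 0.3},
    {"delta_pos": [0, 0, 0], "roll": 0, "hand": 0.3},
  ],
)

```text
time_s: 8.25
position: [0.5818, 0.0662, 0.2892]
orientation: [3.128, 0.274, -0.008]
force: [-1.2, -5.5, -14.5]
grip_width: 0.0762
grasp_force: 87.9
```

Call:
move_arm(
  deltas=[
    {"delta_pos": [0, 0, 0], "roll": 0, "hand": 0},
    {"delta_pos": [0, 0, 0], "roll": 0, "hand": 0},
    {"delta_pos": [0, 0, 0], "roll": 0, "hand": 0},
    {"delta_pos": [0, 0, -0.3], "roll": 0, "hand": 0},
    {"delta_pos": [0, 0, -0.6], "roll": 0, "hand": 0},
    {"delta_pos": [0, 0, -0.7], "roll": 0, "hand": 0},
    {"delta_pos": [0, 0, -0.7], "roll": 0, "hand": 0},
    {"delta_pos": [-0.4, 0.1, 0], "roll": 0, "hand": 1},
    {"delta_pos": [-0.6, 0.4, 0], "roll": 0, "hand": 1},
    {"delta_pos": [-0.6, 0.4, 0], "roll": 0, "hand": 1},
    {"delta_pos": [-0.6, 0.4, 0], "roll": 0, "hand": 1},
    {"delta_pos": [-0.4, 0.2, 0], "roll": 0, "hand": 1},
    {"delta_pos": [0, 0, 0.4], "roll": 0, "hand": 1},
    {"delta_pos": [0, 0, 0.6], "roll": 0, "hand": 1},
    {"delta_pos": [0, 0, 0.6], "roll": 0, "hand": 1},
    {"delta_pos": [0, 0, 0.4], "roll": 0, "hand": 1},
    {"delta_pos": [0, 0, 0], "roll": 0, "hand": 1},
  ],
  force=40,
)

```text
time_s: 10.38
position: [0.4681, -0.0288, 0.3053]
orientation: [-3.129, -0.278, 0.003]
force: [-0.3, 0.1, 0.7]
grip_width: 0.0001
grasp_force: 0.0
```

Run:
```python
from h import *
s=cams.camera("scene")[:,:,::-1]
cv2.imwrite("pics/e.png",cv2.resize(s[70:290,210:480],None,fx=2,fy=2,interpolation=cv2.INTER_CUBIC))
```

```text
(no output)
```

View pics/e.png

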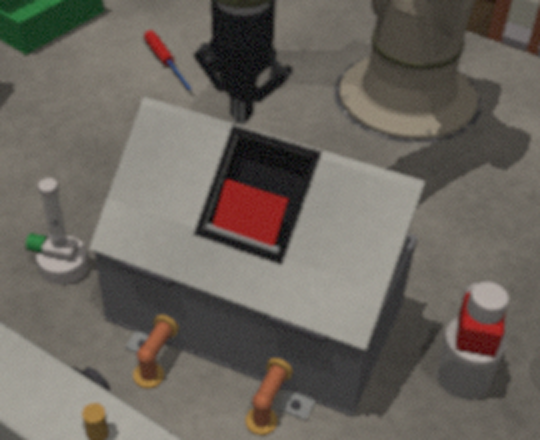

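Call:
move_arm(
  deltas=[
    {"delta_pos": [0, 0, 0.36], "roll": 0, "hand": 1},
    {"delta_pos": [0.2, 0, 0], "roll": 0, "hand": 1},
    {"delta_pos": [0.2, 0, 0], "roll": 0, "hand": 1},
    {"delta_pos": [0.15, 0, -0.22], "roll": 0, "hand": 1},
    {"delta_pos": [0.15, 0, -0.22], "roll": 0, "hand": 1},
    {"delta_pos": [0.15, 0, -0.22], "roll": 0, "hand": 1},
    {"delta_pos": [0.2, 0, -0.18], "roll": 0, "hand": 1},
    {"delta_pos": [0.2, 0, -0.18], "roll": 0, "hand": 1},
    {"delta_pos": [0.2, 0, -0.18], "roll": 0, "hand": 1},
    {"delta_pos": [0, 0, 0], "roll": 0, "hand": 1},
  ],
)

```text
time_s: 11.68
position: [0.5382, -0.0168, 0.3488]
orientation: [3.129, 0.276, -0.006]
force: [-7.7, -2.1, 6.5]
grip_width: -0.0001
grasp_force: 4.4
```

Call:
move_arm(
  deltas=[
    {"delta_pos": [0.23, 0, -0.15], "roll": 0, "hand": 1},
    {"delta_pos": [0.23, 0, -0.15], "roll": 0, "hand": 1},
    {"delta_pos": [0.23, 0, -0.15], "roll": 0, "hand": 1},
    {"delta_pos": [0.25, 0, -0.1], "roll": 0, "hand": 1},
    {"delta_pos": [0.25, 0, -0.1], "roll": 0, "hand": 1},
    {"delta_pos": [0.25, 0, -0.1], "roll": 0, "hand": 1},
    {"delta_pos": [0.2, 0, -0.03], "roll": 0, "hand": 1},
    {"delta_pos": [0.1, 0, -0.02], "roll": 0, "hand": 1},
    {"delta_pos": [0, 0, 0], "roll": 0, "hand": 1},
  ],
)

```text
time_s: 12.8
position: [0.6258, -0.0011, 0.388]
orientation: [3.129, 0.277, 0.002]
force: [-0.7, 0.4, 1.2]
grip_width: -0.0002
grasp_force: 0.2
```

Call:
move_arm(
  deltas=[
    {"delta_pos": [-0.5, 0, 0], "roll": 0, "hand": 1},
    {"delta_pos": [-0.9, 0, 0], "roll": 0, "hand": 1},
    {"delta_pos": [-0.9, 0, 0], "roll": 0, "hand": 1},
    {"delta_pos": [-0.9, 0, 0], "roll": 0, "hand": 1},
    {"delta_pos": [-0.4, 0, 0], "roll": 0, "hand": 1},
    {"delta_pos": [0, 0, 0], "roll": 0, "hand": 1},
  ],
)

```text
time_s: 13.55
position: [0.4478, -0.0329, 0.3884]
orientation: [-3.129, -0.276, -0.003]
force: [0.8, 0.6, 0.2]
grip_width: -0.0004
grasp_force: 0.0
```

Run:
```python
from h import *
s=cams.camera("scene")[:,:,::-1];t=cams.camera("top")[:,:,::-1]
r=lambda a:cv2.resize(a,(396,396),interpolation=cv2.INTER_CUBIC)
cv2.imwrite("pics/f.png",np.hstack([r(s[60:260,240:440]),r(t[110:270,210:370])]))
```

```text
(no output)
```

View pics/f.png

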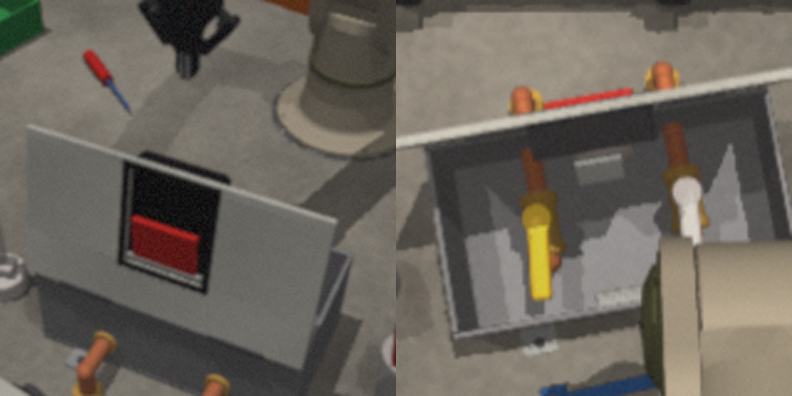

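Run:
```python
from h import *
px=np.array([[540,215],[541,299],[687,188],[690,240]],float);px=(px-[396,0])/2.475+[210,110]
W=unproj("top",px,.107)-[.561,.063,0]
print(W@Rz(.1765))
```

```text
[[ 0.01188357  0.07505777  0.107     ]
 [-0.07475038  0.08826937  0.107     ]
 [ 0.01333119 -0.08122583  0.107     ]
 [-0.04095859 -0.07473554  0.107     ]]
```

Call:
move_arm(
  deltas=[
    {"delta_pos": [0.4, -0.5, 0], "roll": 0, "hand": 1},
    {"delta_pos": [0.4, -0.6, 0], "roll": 0, "hand": 1},
    {"delta_pos": [0.4, -0.6, 0], "roll": 0, "hand": 1},
    {"delta_pos": [0.37, -0.4, 0], "roll": 0, "hand": 1},
    {"delta_pos": [0, 0, 0.8], "roll": 0, "hand": 1},
    {"delta_pos": [0, 0, 0.9], "roll": 0, "hand": 1},
    {"delta_pos": [0, 0, 0.9], "roll": 0, "hand": 1},
    {"delta_pos": [0, 0, 0.8], "roll": 0, "hand": 1},
    {"delta_pos": [0, 0, 0.6], "roll": 0, "hand": 1},
    {"delta_pos": [0, 0, 0.46], "roll": 0, "hand": 1},
    {"delta_pos": [0, 0, 0], "roll": 0, "hand": 1},
  ],
)

```text
time_s: 15.02
position: [0.5074, 0.0849, 0.1628]
orientation: [3.129, 0.278, -0.005]
force: [-0.3, -0.3, 0.6]
grip_width: 0.0
grasp_force: 0.0
```

Call:
move_arm(
  deltas=[
    {"delta_pos": [0, -0.24, 0], "roll": 0, "hand": 1},
    {"delta_pos": [0, -0.23, 0], "roll": 0, "hand": 1},
    {"delta_pos": [-0.07, -0.23, 0], "roll": 0, "hand": 1},
    {"delta_pos": [-0.06, -0.22, 0], "roll": 0, "hand": 1},
    {"delta_pos": [0.02, -0.26, 0], "roll": 0, "hand": 1},
    {"delta_pos": [0.06, -0.26, 0], "roll": 0, "hand": 1},
    {"delta_pos": [0.14, -0.24, 0], "roll": 0, "hand": 1},
    {"delta_pos": [0.18, -0.23, 0], "roll": 0, "hand": 1},
    {"delta_pos": [0.24, -0.16, 0], "roll": 0, "hand": 1},
    {"delta_pos": [0.25, -0.12, 0], "roll": 0, "hand": 1},
    {"delta_pos": [0.05, 0, 0], "roll": 0, "hand": 1},
    {"delta_pos": [0, 0, 0], "roll": 0, "hand": 1},
  ],
)

```text
time_s: 16.52
position: [0.526, 0.1995, 0.1644]
orientation: [3.129, 0.278, -0.007]
force: [-8.7, -0.2, 1.4]
grip_width: -0.0002
grasp_force: 4.1
```

Call:
move_arm(
  deltas=[
    {"delta_pos": [0.06, 0, 0], "roll": 0, "hand": 1},
    {"delta_pos": [0, 0, 0], "roll": 0, "hand": 1},
    {"delta_pos": [0, 0, 0], "roll": 0, "hand": 1},
  ],
)

```text
time_s: 16.9
position: [0.5265, 0.1997, 0.1642]
orientation: [3.128, 0.279, -0.015]
force: [-16.7, -0.8, 9.0]
grip_width: -0.0
grasp_force: 8.1
```

Call:
move_arm(
  deltas=[
    {"delta_pos": [-0.4, 0, 0], "roll": 0, "hand": 1},
    {"delta_pos": [0, 0, -0.7], "roll": 0, "hand": 1},
    {"delta_pos": [0, 0, -0.9], "roll": 0, "hand": 1},
    {"delta_pos": [0, 0, -0.9], "roll": 0, "hand": 1},
    {"delta_pos": [0, 0, -0.9], "roll": 0, "hand": 1},
    {"delta_pos": [0, 0, -0.9], "roll": 0, "hand": 1},
    {"delta_pos": [0, 0, -0.9], "roll": 0, "hand": 1},
    {"delta_pos": [0, 0, -0.7], "roll": 0, "hand": 1},
    {"delta_pos": [0.6, 0.3, 0], "roll": 0, "hand": 1},
    {"delta_pos": [0.8, 0.3, 0], "roll": 0, "hand": 1},
    {"delta_pos": [0.8, 0.3, 0], "roll": 0, "hand": 1},
    {"delta_pos": [0.7, 0.2, 0], "roll": 0, "hand": 1},
    {"delta_pos": [0, 0, 0], "roll": 0, "hand": 1},
  ],
)

```text
time_s: 18.52
position: [0.6658, 0.1671, 0.4591]
orientation: [3.129, 0.274, 0.001]
force: [-0.2, 0.0, -1.0]
grip_width: -0.0001
grasp_force: 0.0
```

Run:
```python
from h import *
o=get_obs();print((o["position"]-[.561,.063,0])@Rz(.1765),o["force"])
s=cams.camera("scene")[:,:,::-1];t=cams.camera("top")[:,:,::-1]
r=lambda a:cv2.resize(a,(396,396),interpolation=cv2.INTER_CUBIC)
cv2.imwrite("pics/g.png",np.hstack([r(s[60:260,240:440]),r(t[110:270,210:370])]))
```

```text
[0.12146595 0.08410217 0.45906164] [-0.17893723  0.01690731 -1.01491197]
```

View pics/g.png

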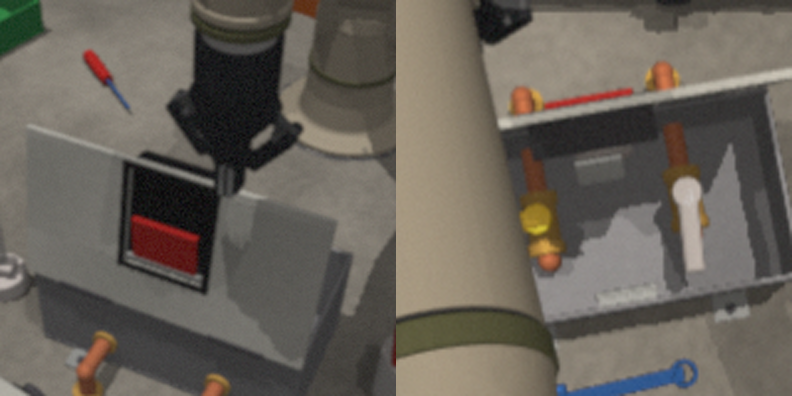

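Call:
move_arm(
  deltas=[
    {"delta_pos": [0, 0, 0.7], "roll": 0, "hand": 1},
    {"delta_pos": [0, 0, 0.64], "roll": 0, "hand": 1},
    {"delta_pos": [-0.3, 0, 0], "roll": 0, "hand": 1},
    {"delta_pos": [-0.36, 0, 0], "roll": 0, "hand": 1},
    {"delta_pos": [-0.35, 0, 0.08], "roll": 0, "hand": 1},
    {"delta_pos": [-0.35, 0, 0.08], "roll": 0, "hand": 1},
    {"delta_pos": [-0.33, 0, 0.15], "roll": 0, "hand": 1},
    {"delta_pos": [-0.32, 0, 0.15], "roll": 0, "hand": 1},
    {"delta_pos": [0, 0, 0], "roll": 0, "hand": 1},
  ],
)

```text
time_s: 19.75
position: [0.563, 0.15, 0.3718]
orientation: [-3.128, -0.278, -0.003]
force: [1.5, 0.1, 1.2]
grip_width: 0.0002
grasp_force: 0.0
```

Call:
move_arm(
  deltas=[
    {"delta_pos": [-0.27, 0, 0.22], "roll": 0, "hand": 1},
    {"delta_pos": [-0.26, 0, 0.24], "roll": 0, "hand": 1},
    {"delta_pos": [-0.25, 0, 0.26], "roll": 0, "hand": 1},
    {"delta_pos": [-0.23, 0, 0.28], "roll": 0, "hand": 1},
    {"delta_pos": [-0.2, 0, 0.3], "roll": 0, "hand": 1},
    {"delta_pos": [-0.18, 0, 0.31], "roll": 0, "hand": 1},
    {"delta_pos": [-0.14, 0, 0.33], "roll": 0, "hand": 1},
    {"delta_pos": [-0.1, 0, 0.35], "roll": 0, "hand": 1},
    {"delta_pos": [0, 0, 0], "roll": 0, "hand": 1},
  ],
)

```text
time_s: 20.88
position: [0.484, 0.1359, 0.2556]
orientation: [3.129, 0.277, -0.001]
force: [0.0, 0.6, 0.9]
grip_width: 0.0004
grasp_force: 0.0
```

Call:
move_arm(
  deltas=[
    {"delta_pos": [-0.08, 0, 0.15], "roll": 0, "hand": 1},
    {"delta_pos": [-0.08, 0, 0.15], "roll": 0, "hand": 1},
    {"delta_pos": [0, 0, 0.1], "roll": 0, "hand": 1},
    {"delta_pos": [0, 0, 0.1], "roll": 0, "hand": 1},
    {"delta_pos": [0, 0, 0], "roll": 0, "hand": 1},
  ],
)

```text
time_s: 21.5
position: [0.4771, 0.1345, 0.2325]
orientation: [-3.128, -0.276, -0.005]
force: [-1.5, -0.9, 23.5]
grip_width: 0.0002
grasp_force: 12.0
```

Call:
move_arm(
  deltas=[
    {"delta_pos": [0, 0, 0], "roll": 0, "hand": 1},
    {"delta_pos": [0, 0, 0], "roll": 0, "hand": 1},
  ],
)

```text
time_s: 21.75
position: [0.4771, 0.1346, 0.2322]
orientation: [-3.128, -0.276, -0.005]
force: [-2.0, 0.2, 22.6]
grip_width: 0.0
grasp_force: 11.6
```

Run:
```python
from h import *
o=get_obs();print((o["position"]-[.561,.063,0])@Rz(.1765),o["force"])
s=cams.camera("scene")[:,:,::-1]
cv2.imwrite("pics/i.png",cv2.resize(s[120:270,230:450],None,fx=3.5,fy=3.5,interpolation=cv2.INTER_CUBIC))
```

```text
[-0.07006952  0.08519697  0.23217122] [-2.04954487  0.18722459 22.5809324 ]
```

View pics/i.png

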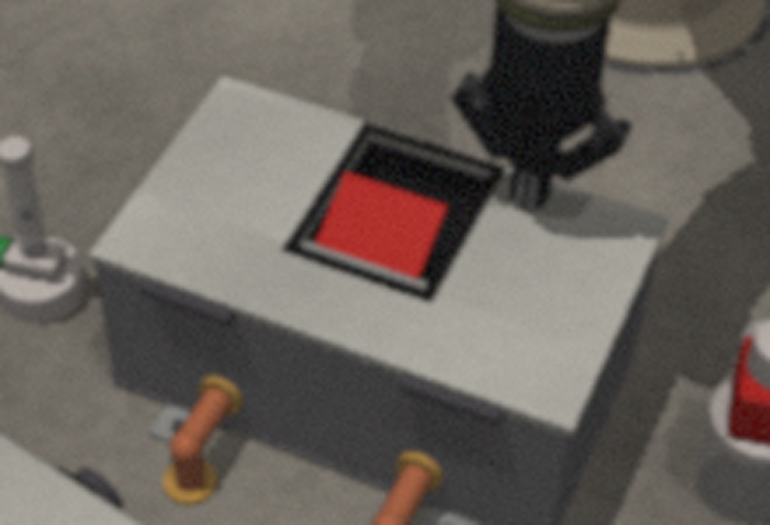

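Run:
```python
from h import *
def c(th,y): 
    s=.202; P=np.array([.1-s*np.cos(th)+.008*np.sin(th),y,.14+s*np.sin(th)+.008*np.cos(th)])
    return Rz(.1765)@P+[.561,.063,0]
for th in(0,.03,.06,.1): print(th,proj("scene",[c(th,-.182),c(th,-.1),c(th,.182)]).round(1))
a=cv2.imread("pics/scene0.png");b=cams.camera("scene")[:,:,::-1]
for col in(300,310,320): # front edge near the right part: grey column profile
    print(col,a[138:162,col].mean(1).astype(int),b[138:162,col].mean(1).astype(int))
```

```text
0 [[294.1 144. ]
 [320.6 152.6]
 [420.4 184.7]]
0.03 [[294.  142.4]
 [320.6 151. ]
 [420.7 183.2]]
0.06 [[293.8 140.8]
 [320.5 149.4]
 [421.  181.6]]
0.1 [[293.5 138.8]
 [320.3 147.3]
 [421.4 179.6]]
300 [105 107 109 107 105 105 101 103 115 144 153 152 147 147 147 146 147 146
 144 145 144 145 147 147] [109 108 109 111 116 133 152 159 157 152 154 153 154 151 152 151 150 152
 153 153 151 153 152 154]
310 [109 107 105 105 104 104 106 108 104 108 106 113 134 148 154 149 149 146
 146 145 150 149 147 151] [111 111 110 107 105 111 110 110 122 144 158 158 153 151 152 156 154 154
 154 155 155 155 154 153]
320 [105 104 104 107 106 103 104 108 100 103  99  98  99  99 101 124 144 149
 151 154 151 148 152 150] [110 110 109 112 110 108 107 110 107 107 105 114 139 153 153 158 155 156
 158 156 156 157 158 161]
```

Call:
move_arm(
  deltas=[
    {"delta_pos": [0, 0, 0.02], "roll": 0, "hand": 1},
    {"delta_pos": [0, 0, 0], "roll": 0, "hand": 1},
  ],
)

```text
time_s: 22.1
position: [0.4768, 0.1345, 0.2302]
orientation: [-3.129, -0.277, -0.004]
force: [1.7, 1.0, 4.7]
grip_width: -0.0001
grasp_force: 2.5
```

Call:
move_arm(
  deltas=[
    {"delta_pos": [0, 0, 0.04], "roll": 0, "hand": 1},
    {"delta_pos": [0, 0, 0.04], "roll": 0, "hand": 1},
    {"delta_pos": [0, 0, 0.0], "roll": 0, "hand": 1},
  ],
)

```text
time_s: 22.48
position: [0.4759, 0.1341, 0.225]
orientation: [3.129, 0.277, -0.002]
force: [0.8, 0.4, 0.4]
grip_width: 0.0001
grasp_force: 0.5
```

Call:
move_arm(
  deltas=[
    {"delta_pos": [0, 0, 0.04], "roll": 0, "hand": 1},
    {"delta_pos": [0, 0, 0.04], "roll": 0, "hand": 1},
    {"delta_pos": [0, 0, 0.0], "roll": 0, "hand": 1},
  ],
)

```text
time_s: 22.85
position: [0.4757, 0.134, 0.2212]
orientation: [3.129, 0.277, -0.002]
force: [-0.3, -0.0, 3.5]
grip_width: -0.0002
grasp_force: 1.8
```

Call:
move_arm(
  deltas=[
    {"delta_pos": [0, 0, 0.03], "roll": 0, "hand": 1},
    {"delta_pos": [0, 0, 0.0], "roll": 0, "hand": 1},
  ],
)

```text
time_s: 23.1
position: [0.4757, 0.134, 0.221]
orientation: [-3.129, -0.276, 0.001]
force: [-6.2, -2.0, 25.1]
grip_width: -0.0001
grasp_force: 11.9
```

Run:
```python
from h import *
print(get_obs()["position"],get_obs()["force"])
b=cams.camera("scene")[:,:,::-1]
for col in(300,310,320): print(col,b[138:162,col].mean(1).astype(int))
```

```text
[0.47568342 0.13399973 0.22098903] [-6.18002662 -1.96164215 25.09155697]
300 [111 108 111 112 112 107 106 107 118 147 159 160 151 150 151 153 151 151
 148 151 150 150 152 150]
310 [112 110 107 108 107 111 108 110 110 110 112 115 138 153 152 153 151 151
 152 153 153 153 154 154]
320 [109 109 111 111 110 112 108 110 106 106 102 104 100  98 106 130 150 152
 154 155 155 154 156 154]
```

Call:
move_arm(
  deltas=[
    {"delta_pos": [0, 0, -0.3], "roll": 0, "hand": 1},
    {"delta_pos": [0, 0, -0.9], "roll": 0, "hand": 1},
    {"delta_pos": [0, 0, -0.9], "roll": 0, "hand": 1},
    {"delta_pos": [0, 0, -0.9], "roll": 0, "hand": 1},
    {"delta_pos": [-0.5, 0, -0.5], "roll": 0, "hand": 1},
    {"delta_pos": [0, 0, 0], "roll": 0, "hand": 1},
    {"delta_pos": [0, 0, 0], "roll": 0, "hand": 1},
    {"delta_pos": [0, 0, 0], "roll": 0, "hand": 1},
  ],
)

```text
time_s: 24.15
position: [0.4518, 0.1299, 0.3937]
orientation: [3.129, 0.277, -0.003]
force: [0.4, 0.2, 0.5]
grip_width: 0.0004
grasp_force: 0.0
```

Run:
```python
from h import *
print(get_obs()["position"],get_obs()["force"])
b=cams.camera("scene")[:,:,::-1];a=cv2.imread("pics/scene0.png")
for col in(300,320): print(col,b[138:162,col].mean(1).astype(int))
red=lambda i:np.argwhere((i[:,:,2]>140)&(i[:,:,1]<70))
for i in(a,b):
    r=red(i);r=r[(r[:,1]>310)&(r[:,1]<380)&(r[:,0]>150)&(r[:,0]<215)];print(len(r),r.min(0),r.max(0),r.mean(0))
```

```text
[0.45178859 0.12985773 0.393747  ] [0.44281537 0.18302229 0.49360624]
300 [109 108 109 111 109 106 104 105 116 147 155 159 151 150 150 149 149 149
 150 149 149 148 151 150]
320 [106 107 108 111 110 106 106 106 108 106 102 100  99  99 105 130 147 152
 155 155 152 152 151 153]
546 [175 321] [199 356] [186.67399267 339.1996337 ]
546 [175 321] [199 356] [186.67948718 339.14835165]
```

Lid and paddle are pixel-identical to the start; handing in.

```bash
python3 -c "
from bench import robot
print(robot.close_job())"
```

```text
the job is handed in; nothing more can be done
None
```

I handed the job in at about 24 s: the yellow lever was pushed to its stop (force rose with no further travel), the lid and paddle match their starting pixels, the white lever looked unmoved while the lid was open, and I never felt contact with the regulator or flowmeter; the hand-in returned no verdict.

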